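# Shim the rocking rivet press

## Task

The hand rivet press rocks because the foot under the near left corner of its board (as the robot sees it) is too short. Using fingertips only, push the wooden wedge along the counter, thin end first, under that foot until it sits snug and the board stands level and firm on all four corners; then press down on the diagonally opposite corner of the board, over its foot bolt, to check that it no longer rocks, and take the hand away. Do not lift the wedge or the press, do not shove the press out of its place, and leave everything else where it stands.

Things in the scene. Friction and masses are not known exactly. Their poses are not given: they have to be found in the camera images.
- press: Grey cast hand rivet press, 390 mm tall with its lever, on a pale wooden board 200 (x) by 284 (y) by 20 mm; loose, about 3.6 kg. Origin: centre of the board at sole level of the full feet; x away from the robot at yaw 0, y to its left, z up (vertical when standing right). Board top at z = 46 mm, underside 26 mm. The tall casting covers x -82 to +58, y -31 to +69 mm.
- short_foot (a point): Point on the board's top (x -78, y +120, z 47 mm in the press frame), at the chrome bolt head (4 mm high) over the short foot, 22 mm from the board's edges. Below is a black domed foot, dome radius 20 mm, its sole 6 mm higher than the other three soles. So the press starts tipped 0.045 rad down to this corner; the point rises about 6 mm when the press comes level.
- check_corner (a point): Point on the board's top (x +78, y -120, z 47 mm in the press frame), at the bolt head (4 mm high) over the far right foot, diagonally opposite the short one: the place to press down. That foot starts 6 mm off the counter and comes down onto it as the press comes level.
- shim: Loose brown wooden wedge, about 60 g, lying just outside the short foot: 110 mm long (its y), 44 mm wide (its x), 2 mm thick at the thin end (its -y end, towards the press), rising evenly to 16 mm at the square heel (its +y end). Origin: centre of its underside; z up. Sliding free takes under 1 N; entering under the dome 4 to 12 N, then 2 to 5 N, rising to 8 to 17 N when snug. It stays where left.
- shim_tip (a point): Middle of the wedge's thin edge, at counter level (x 0, y -55, z 0 mm in the shim frame). With the wedge pointing along the press's -y, the press comes level as this edge gets 30 mm past the short foot's axis, and all four feet bear firmly at 31 to 36 mm; pushed on beyond that, wedge and press slide along together. It should pass under the foot within 15 mm of its middle.
- shim_heel (a point): Centre of the wedge's upright heel face (x 0, y +55, z 8 mm in the shim frame), where to push; the face is 44 mm wide and 16 mm tall. When the wedge is snug it stands 74 to 79 mm outside the short foot's axis, that is 52 to 57 mm outside the edge of the board.
- canister: Bystander: screw-top amber glass canister of rivet posts, 62 mm diameter, 88 mm tall, right of the board. Origin: centre of its underside.
- gutter: Bystander: sky-blue half-tube finger gutter, 85 by 42 mm, 21 mm tall, left of the board, beyond the wedge. Origin: centre of its underside.
- bending_iron: Bystander: bending iron lying on the counter right of the board, 240 mm long, 25 mm thick, black grip and stainless blade. Origin: under its middle.
- dowel_center (a point): Bystander: rounded walnut dowel, 30 mm diameter, 130 mm long, lying before the board on the robot's side; can roll. This point is its centre.
- mallet: Bystander: mallet 204 mm long, 38 mm thick, lying behind the board. Origin: underside, 35 mm from the head's axis.
- goniometer: Bystander: flat stainless two-arm goniometer, 8 mm thick, at the left. Origin: underside of its pivot.
- die_tray: Bystander: small steel tray of rivet dies, 90 by 130 by 22 mm, at the left. Origin: centre of its underside.
There are look-alikes about, which are no part of the job. Several things have the shape of the shim; the one meant has the colours described above.

How it is judged:
On the way, in this order (a step that is already met when the one before it is completed fails the run):
1. the wedge is under the short foot and carries it firmly (a loose fit carries under 3 N), and the press stands level (angle between press's own z axis and vertical below 0.006 rad and contact force between shim and press above 4 N), for 0.3 s.
2. the fingers press down on the opposite corner of the board and the press does not rock (contact force between the fingers and press above 3 N and horizontal distance between the grasp point and check_corner below 0.045 m and angle between press's own z axis and vertical below 0.009 rad), for 0.2 s.
At the end, for the whole second after the job is handed in: Press level within 0.35 deg; wedge flat on the counter, its thin end within 60 mm of the short foot's axis, firmly carrying that foot (over 4 N); both at rest. After levelling, the opposite corner was pressed with over 3 N within 45 mm of its bolt while the press stayed level within 0.5 deg (all of step 1 and linear speed of each of press, shim below 0.01 m/s and height (world z) of shim below 0.006 m and horizontal distance between shim_tip and short_foot below 0.06 m); the robot touches nothing.
It fails at once if the wedge is lifted or tipped up off the counter (height (world z) of shim above 0.01 m or angle between shim's own z axis and vertical above 0.2 rad).
It fails at once if the press is lifted, tipped over or shoved more than 15 mm (height (world z) of press above 0.015 m or angle between press's own z axis and vertical above 0.12 rad or distance of press from where it was at the start of the episode above 0.015 m).
It fails at once if a bystander is moved more than 20 mm (distance of any of canister, gutter, bending_iron, mallet, goniometer, die_tray, dowel_center from where it was at the start of the episode above 0.02 m).
It also fails if it takes over 59 s, if anything falls off the work surface, if the arm or the gripper's body presses on something with over 40 N, if the wrist force passes 120 N, or if a joint passes its speed limit or range.

## Robot

A 7-joint arm with a two-finger parallel gripper is mounted at the origin on the work surface. World frame = base frame: x ahead of the robot, y to its left, z up, the work surface at z = 0. Lengths are in m, angles in rad, forces in N, time in s.
With the tool pointing down it reaches from about 0.425 to 0.95 m from the base axis. Payload 16.7 kg.
Tool frame: the origin (TCP) lies at the very end of the fingers, on their centre line; the grasp point (between the pads) lies 19 mm behind it; y points along the fingers, z is the direction in which the jaws open and shut, and the axes are right-handed (so a half turn about y gives the same grasp; the last joint's range is limited). The gripper opens to 94 mm and grips with 3 to 60 N. Pads are 16 mm wide; open, the fingers measure 119 mm over their backs; the gripper's body (75 mm by 177 mm) begins 78 mm behind the grasp point.
Start: joints at [-0.149, 0.426, 0.074, 1.606, -0.034, 1.111, -0.067], TCP at [0.675, -0, 0.205] pointing down, gripper open.
Joint ranges: [-2.85, 2.85], [-0.5, 2.14], [-1.23, 1.37], [0.21, 2.46], [-1.02, 4.16], [0.16, 2.05], [-2.73, 2.73]. Speed limits (rad/s): [1.89, 1.89, 2.39, 2.39, 3.01, 3.01, 3.01].

## Interface

Orientations are given as a rotation vector (axis times angle).
In Python, from plant import manip gives the robot as it stands.
- The arm moves only by the tool step_arm, never from a script. Its argument "steps" is a list of rows, each a list of 4 numbers: the shift along the tool's x, y, z in cm, then the turn about the tool's y in rad. In form: [[dx, dy, dz, twist], ...]. A call has exactly 10 rows; each row shifts and turns the pose as measured when the row begins, along the tool's axes as they then stand; what a row does not reach is not made up. A row lasts 1/12 s, in which the tool goes at most 41.7 mm and 7.16 degrees, less where a joint would pass 70% of its speed; a pose out of reach is approached as far as the arm can. A call with a gripper value outside its range is refused whole. "gripper" is the closure, from -1 (fully open) to 1 (shut), set as the call begins (left out, the last holds). The fingers move at their own pace and stop on an object; "newtons" is the grip in N (left out, the last holds). Time passes only in rows, so rows that do not move let the fingers close, or fill a call up. It gives the time, the measured TCP pose, the force and the opening at its end, in the units of the state.
- manip.observe(): the state, without advancing time (a new reading comes with each control period).
- manip.snapshot(name): name is "scene" or "side" or "wrist"; returns a dict with "img" (480x640x3 uint8, blue, green, red), "z_map" (480x640 float32, m along the optical axis (not along the pixel's ray), 0 where there is no reading), "fx", "fy", "cx", "cy" (pixels), "eye" and "rotation" of the camera in the world. Camera axes: x right, y down, z forward; pixel columns grow to the right and rows downward; lengths in m; the calibration is good to about 2 mm. The wrist camera is an equidistant fisheye: a pixel r from the principal point sees the ray r / f radians off the axis. A picture is of the moment at which its call begins.
- manip.job_done(): hands the job in, once; it reports no verdict.
The state is a dict: "time_s": time; "joint_positions": joint angles; "qvel": joint speeds; "joint_efforts": joint torques, N m; "ee_pos": TCP position; "tcp_rot": TCP orientation; "contact_force": force on the tool from outside, world axes, zero at the start; "moment": the same for the moment, N m; "gripper_width": opening from 0.0 (shut) to 1.0 (fully open).
Only numpy, scipy, OpenCV 4.12 (cv2) and the standard library are available. Lean on these libraries where they do the work, as an engineer would, in place of code of your own. Each camera call takes 0.05 s, during which the arm holds its last target.

## Working session

There is one attempt and no reset: what is moved stays moved. The work goes in short steps, Python scripts to look and compute and a tool call to move; the robot and the scene stay as the last step left them, time stands still between calls to the robot, and variables do not carry over. Pictures are saved under pics/ and viewed, and the job is handed in when it is done.

Besides the shell and the picture viewer there is one more tool, called after "Call:" by a JSON object that holds its "api" and its "payload". step_arm: Moves the arm, as the interface text tells. Its arguments: {"type":"object","properties":{"steps":{"type":"array","items":{"type":"array","items":{"type":"number"}}},"gripper":{"type":"number"},"newtons":{"type":"number"}},"required":["steps"]}

```bash
ls; mkdir -p pics
cat > h.py <<'E'
import numpy as np,cv2,pickle
from plant import manip
def snap(n,f):
    s=manip.snapshot(n); cv2.imwrite('pics/'+f+'.png',s['img']); pickle.dump(s,open('pics/'+f+'.pkl','wb')); return s
def load(f): return pickle.load(open('pics/'+f+'.pkl','rb'))
def ray(s,u,v):
    d=np.array([(u-s['cx'])/s['fx'],(v-s['cy'])/s['fy'],1.]); return np.array(s['rotation'])@d
def onplane(s,u,v,z):
    d=ray(s,u,v); e=np.array(s['eye']); return e+d*(z-e[2])/d[2]
def pt(s,u,v):
    return np.array(s['eye'])+ray(s,u,v)*s['z_map'][int(v),int(u)]
E
python3 - <<'E'
from h import *
o=manip.observe(); print(o)
for n in('scene','side'):
    s=snap(n,n+'0'); print(n,s['eye'],s['rotation'],s['fx'],s['cx'],s['cy'])
E
```

```text
pics
{'time_s': 0.0, 'joint_positions': array([-0.14949405,  0.42670859,  0.07383293,  1.60660213, -0.03408021,
        1.11079474, -0.06709748]), 'qvel': array([ 3.64582972e-05, -6.10943572e-04, -5.28155722e-04,  5.44516963e-05,
       -1.28974910e-03,  9.24797548e-04,  9.54480540e-04]), 'joint_efforts': array([-4.09355038e-03, -9.35844111e+01,  3.66462663e+00, -4.54201269e+01,
       -4.89189907e-02,  2.02478352e-02, -6.48899413e-05]), 'ee_pos': array([ 6.74565425e-01, -2.97720242e-05,  2.04792852e-01]), 'tcp_rot': array([-1.21019007,  1.2100794 , -1.20869009]), 'contact_force': array([0.04302105, 0.03566783, 0.31434178]), 'moment': array([-0.00735038,  0.02147877, -0.01241699]), 'gripper_width': 0.9996782328510397}
scene [1.44683521 0.56776178 1.00478417] [-1.27453218 -2.17843146  1.01196128] 589.0678436681992 330.5544308734708 235.26891067705336
side [-0.09851382  0.72130364  1.13285286] [-0.95440452  2.58968924 -0.92788158] 582.2685190822219 322.3619748390872 242.58228432810972
```

```bash
sed -i "s/return np.array(s\['rotation'\])@d/return cv2.Rodrigues(np.array(s['rotation'],float))[0]@d/" h.py
python3 - <<'E'
from h import *
print(cv2.Rodrigues(manip.observe()['tcp_rot'])[0].round(3))
E
```

```text
[[-0.    -0.001  1.   ]
 [-1.    -0.    -0.   ]
 [ 0.    -1.    -0.001]]
```

View pics/scene0.png

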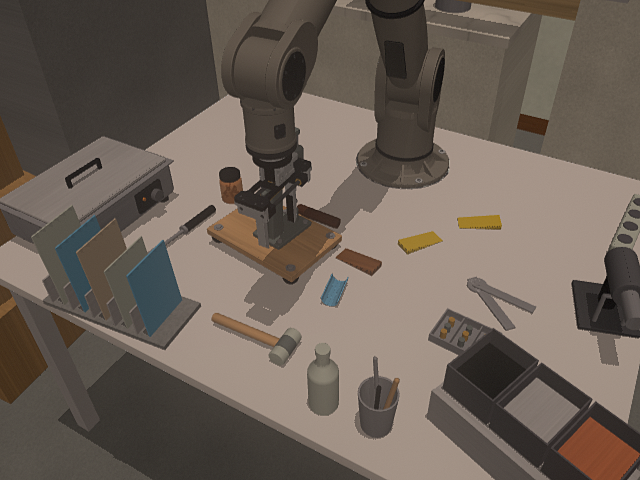

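View pics/side0.png

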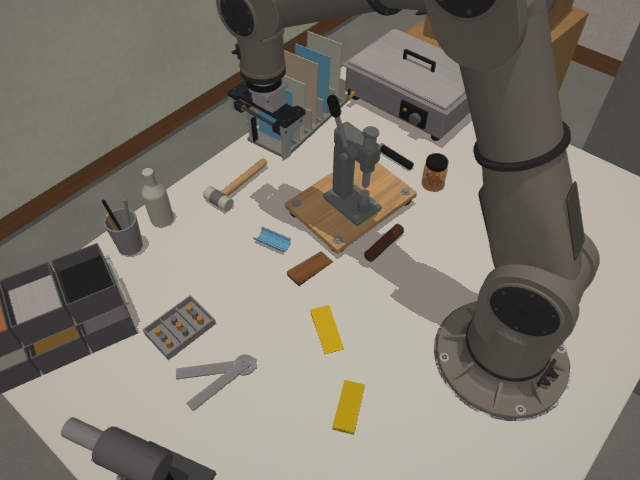

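The wedge-shaped things in the scene view are the brown one at (360,261), yellow at (420,242) and yellow at (480,223). In the side view they are at (310,267), (327,329) and (349,407). The brown one beside the near-left corner fits the description. I'll confirm it with enlarged crops.

Run:
```python
from h import *
a=load('scene0');b=load('side0')
A=cv2.resize(a['img'][200:320,200:400],None,fx=4,fy=4,interpolation=cv2.INTER_CUBIC)
B=cv2.resize(b['img'][170:290,240:440],None,fx=4,fy=4,interpolation=cv2.INTER_CUBIC)
cv2.imwrite('pics/cA.png',A);cv2.imwrite('pics/cB.png',B)
```

```text
(no output)
```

View pics/cA.png

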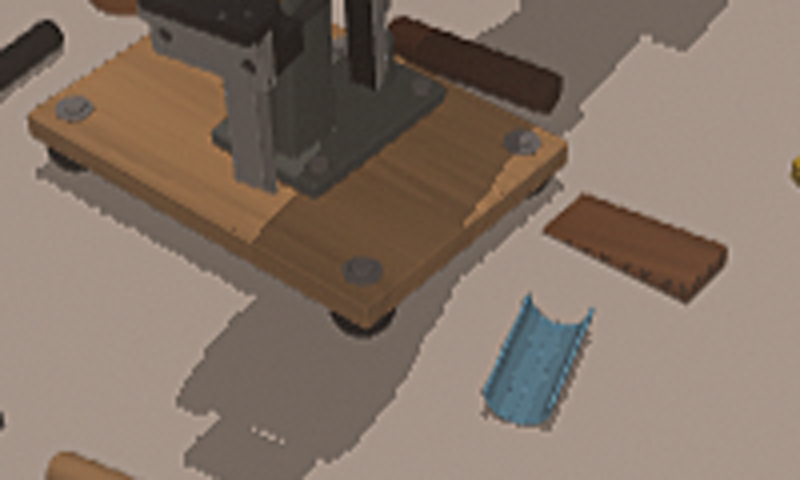

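View pics/cB.png

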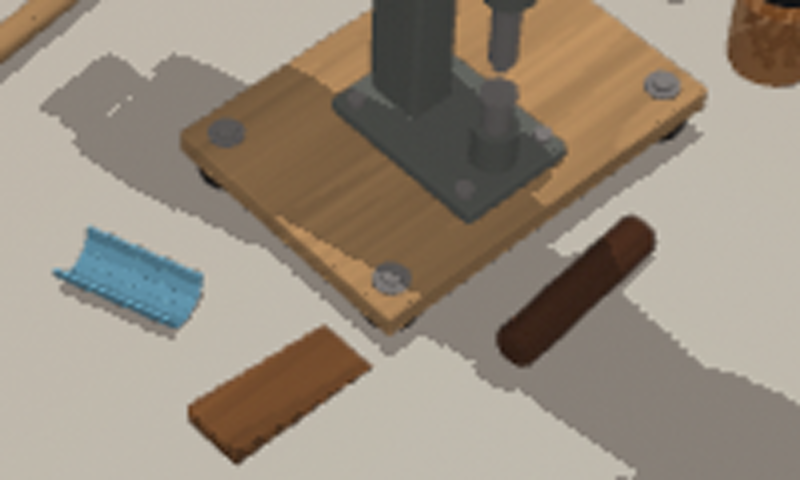

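Confirmed: a brown wedge, thin end towards the board and heel away. Next I'll measure the bolts, the board and the wedge.

Run:
```python
from h import *
a=load('scene0');b=load('side0')
P=lambda u,v:(200+u/4,200+v/4)
Q=lambda u,v:(240+u/4,170+v/4)
def tri(p,q):
    d1=ray(a,*p);d2=ray(b,*q);e1=np.array(a['eye']);e2=np.array(b['eye'])
    t=np.linalg.lstsq(np.c_[d1,-d2],e2-e1,rcond=None)[0]
    x1=e1+t[0]*d1;x2=e2+t[1]*d2
    return (x1+x2)/2*1000,np.linalg.norm(x1-x2)*1000
def sh(n,p,q,z=None):
    m,r=tri(p,q);print(n,m.round(1),'gap',r.round(1),'depthA',(pt(a,*p)*1000).round(1),'depthB',(pt(b,*q)*1000).round(1))
sh('short',P(522,142),Q(391,278))
sh('farleft',P(362,270),Q(226,132))
sh('farright(check)',P(74,108),(Q(0,0)[0]-0,0)) if 0 else None
sh('wtip far',P(545,232),Q(324,326))
sh('wtip near',P(583,195),Q(371,367))
sh('wheel far bot',P(688,302),Q(190,417))
sh('wheel near bot',P(726,265),Q(238,463))
sh('wheel near top',P(727,247),Q(238,445))
print('check A',(pt(a,*P(74,108))*1000).round(1), onplane(a,*P(74,108),.053)*1000)
print('nearright B',(pt(b,*Q(662,86))*1000).round(1), onplane(b,*Q(662,86),.05)*1000)
# mask wedge
for n,s in(('A',a),('B',b)):
    h=cv2.cvtColor(s['img'],cv2.COLOR_BGR2HSV)
    m=cv2.inRange(h,(3,110,40),(13,220,190))
    nn,l,st,c=cv2.connectedComponentsWithStats(m)
    for i in range(1,nn):
        if st[i,4]>150: print(n,st[i],c[i])
```

```text
short [458.3   3.   37.4] gap 0.4 depthA [462.    5.3  41. ] depthB [455.8   6.   42.3]
farleft [612.7 -18.4  43.5] gap 0.0 depthA [615.3 -16.6  46.5] depthB [609.  -14.5  49.1]
wtip far [485.8  34.4  -3.2] gap 1.9 depthA [492.9  39.2   3.8] depthB [482.7  37.2   3.3]
wtip near [443.2  39.2  -3.4] gap 0.7 depthA [444.3  40.1  -2.5] depthB [441.2  41.5   1. ]
wheel far bot [500.5 142.   -0.9] gap 2.8 depthA [497.6 141.9  -4.7] depthB [497.9 143.1   4.3]
wheel near bot [457.2 147.   -3.4] gap 2.6 depthA [459.  149.   -2.1] depthB [455.7 147.3   0. ]
wheel near top [457.8 146.5  12.8] gap 4.1 depthA [443.3 142.1  -2.7] depthB [458.  144.2  13. ]
check A [ 585.9 -250.8   55.3] [ 583.87572781 -252.76947471   53.        ]
nearright B [ 421.8 -229.4   48.6] [ 421.10402079 -228.11508652   50.        ]
A [517 114  32  21 428] [532.11214953 124.01401869]
A [220 178  23  26 372] [230.22311828 189.92741935]
A [336 249  46  26 552] [359.01811594 260.37137681]
A [ 558  417   82   63 3028] [598.43064729 451.77840159]
B [309  17  39  18 256] [326.64453125  25.4921875 ]
B [284  30  23  23 179] [296.10055866  41.53631285]
B [572  46  49  31 596] [596.09060403  60.50167785]
B [   0   72  245  169 3460] [113.56965318 158.2916185 ]
B [422 165  22  26 233] [432.46781116 179.24034335]
B [365 225  38  36 469] [383.23667377 242.60767591]
B [287 252  45  34 626] [308.70447284 267.7028754 ]
```

Run:
```python
from h import *
a=load('scene0');b=load('side0')
for n,(u,v) in dict(gutter=(335,290),yel1=(420,242),yel2=(480,223),mallet=(285,345),can=(230,190)).items(): print(n,(pt(a,u,v)*1000).round())
# highest points of arm wrist in scene view
for u,v in((270,150),(270,125),(290,80),(250,80),(300,170)): print(u,v,(pt(a,u,v)*1000).round())
```

```text
gutter [590.  90.   1.]
yel1 [343. 202.  12.]
yel2 [190. 310.   9.]
mallet [812.  94.  39.]
can [ 436. -329.   48.]
270 150 [716.  27. 439.]
270 125 [711.  27. 487.]
290 80 [689.  60. 570.]
250 80 [727.   6. 573.]
300 170 [618.  25. 338.]
```

Call:
{"api": "step_arm", "payload": {"steps": [[-1.75,0.5,-1.9,0],[-1.75,0.5,-1.9,0],[-1.75,0.5,-1.9,0],[-1.75,0.5,-1.9,0],[-1.75,0.5,-1.9,0],[-1.75,0.5,-1.9,0],[-1.75,0.5,-1.9,0],[-1.75,0.5,-1.9,0],[-1.75,0.5,-1.9,0.07],[-1.75,0.5,-1.9,0.07]], "gripper": 0.7, "newtons": 20}}

```text
time_s: 0.93
ee_pos: [0.4789, 0.1771, 0.1498]
tcp_rot: [-1.14, 1.32, -1.32]
contact_force: [1.1, 0.4, -0.3]
gripper_width: 0.329
```

Call:
{"api": "step_arm", "payload": {"steps": [[0,1.6,0.2,0],[0,1.6,0.1,0],[0,1.6,0,0],[0,1.6,0,0],[0,1.6,0,0],[0,1.6,0,0],[0,1.6,0,0],[0,1.0,0,0],[0,0.8,0,0],[0,0,0,0]]}}

```text
time_s: 1.77
ee_pos: [0.4752, 0.1819, 0.0131]
tcp_rot: [-1.143, 1.319, -1.316]
contact_force: [-0.4, 0.6, -0.0]
gripper_width: 0.151
```

Run:
```python
from h import *
b=snap('side','side1')
cv2.imwrite('pics/c1.png',cv2.resize(b['img'][170:290,240:440],None,fx=4,fy=4,interpolation=cv2.INTER_CUBIC))
print(manip.observe()['ee_pos'],manip.observe()['contact_force'],cv2.Rodrigues(manip.observe()['tcp_rot'])[0].round(3))
```

```text
[0.47544432 0.18202432 0.0137529 ] [-0.12985299 -0.16870473 -0.10276839] [[-0.146 -0.006  0.989]
 [-0.989 -0.003 -0.146]
 [ 0.004 -1.    -0.005]]
```

View pics/c1.png

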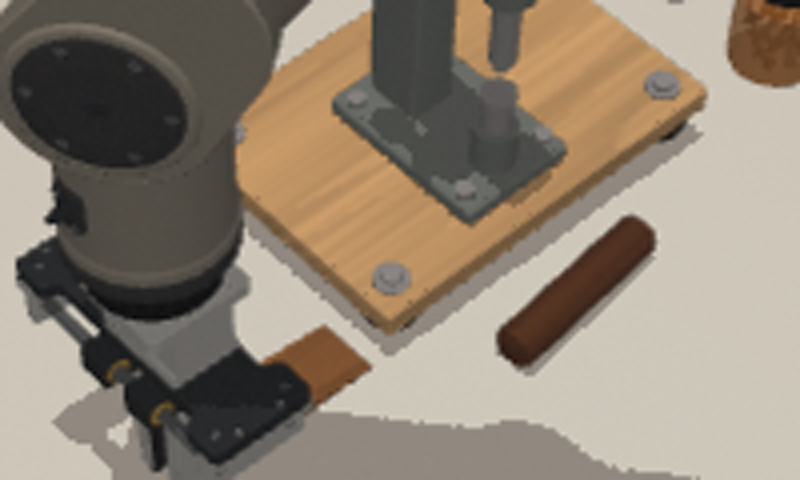

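Call:
{"api": "step_arm", "payload": {"steps": [[0,0.3,0.4,-0.01],[0,0.3,0.3,0],[0,0.1,0.1,0],[0.4,0,0,0],[0.4,0,0,0],[0.4,0,0,0],[0.4,0,0,0],[0.3,0,0,0],[0.2,0,0,0],[0,0,0,0]]}}

```text
time_s: 2.65
ee_pos: [0.4833, 0.1578, 0.0095]
tcp_rot: [-1.143, 1.309, -1.309]
contact_force: [-0.8, -0.3, -0.5]
gripper_width: 0.152
```

Run:
```python
from h import *
for n in('wrist','scene'):
    s=snap(n,n+'2')
o=manip.observe();print(o['ee_pos'],o['contact_force'],cv2.Rodrigues(o['tcp_rot'])[0].round(3)[0])
s=load('scene2');cv2.imwrite('pics/c2.png',cv2.resize(s['img'][200:320,250:450],None,fx=4,fy=4,interpolation=cv2.INTER_CUBIC))
```

```text
[0.48340974 0.15838076 0.0094753 ] [-0.40247319  0.10175339 -0.02765975] [-0.136 -0.001  0.991]
```

View pics/c2.png

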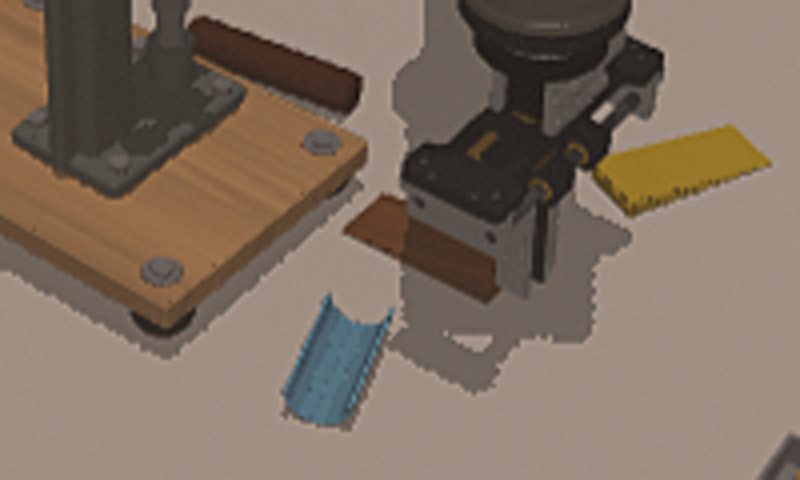

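View pics/wrist2.png

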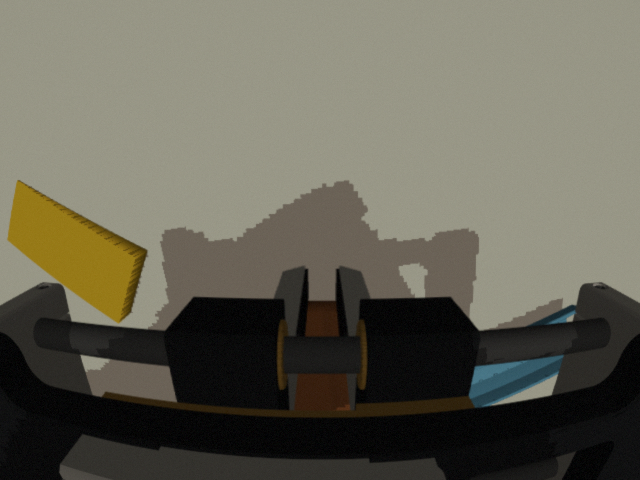

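Call:
{"api": "step_arm", "payload": {"steps": [[0,0.4,0,0],[0.3,0.1,0,0],[0.4,0,0,0],[0.4,0,0,0],[0.4,0,0,0],[0.4,0,0,0],[0.4,0,0,0],[0.3,0,0,0],[0.3,0,0,0],[0,0,0,0]]}}

```text
time_s: 3.58
ee_pos: [0.4794, 0.1277, 0.004]
tcp_rot: [-1.142, 1.308, -1.307]
contact_force: [1.3, 2.0, 0.1]
gripper_width: 0.152
```

```bash
cat >> h.py <<'E'
F=np.array([.459,.0045]);Y=np.array([.137,.9905]);X=np.array([.9905,-.137])
def st():
    o=manip.observe();d=o['ee_pos'][:2]-F
    print('t',round(o['time_s'],2),'z',o['ee_pos'][2].round(4),'py',(d@Y*1000).round(1),'px',(d@X*1000).round(1),'f along',(-np.array(o['contact_force'][:2])@Y).round(2),o['contact_force'].round(1),'R0',cv2.Rodrigues(o['tcp_rot'])[0].round(3)[0])
E
python3 - <<'E'
from h import *
st()
s=snap('scene','scene3');cv2.imwrite('pics/c3.png',cv2.resize(s['img'][200:320,250:450],None,fx=4,fy=4,interpolation=cv2.INTER_CUBIC))
E
```

```text
t 3.58 z 0.004 py 124.9 px 3.3 f along -2.11 [1.3 2.  0.1] R0 [-0.135 -0.     0.991]
```

View pics/c3.png

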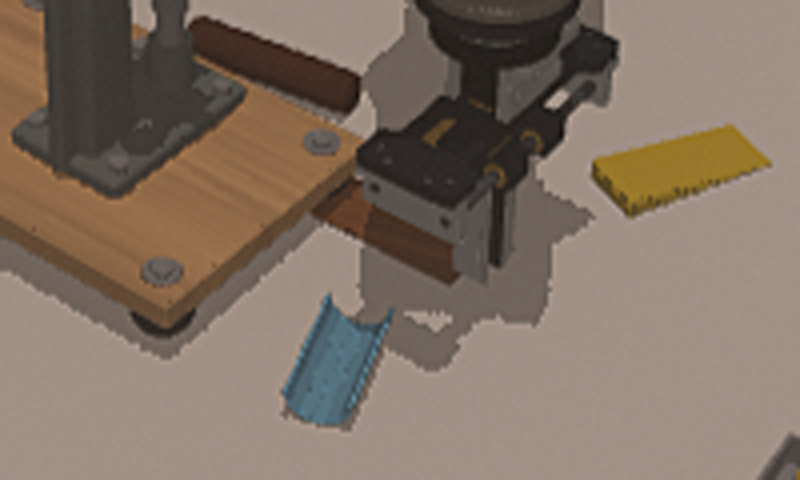

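Call:
{"api": "step_arm", "payload": {"steps": [[0.3,-0.05,0,0],[0.3,0,0,0],[0.3,0,0,0],[0.3,0,0,0],[0.3,0,0,0],[0.3,0,0,0],[0.3,0,0,0],[0.3,0,0,0],[0.3,0,0,0],[0,0,0,0]]}}

```text
time_s: 4.47
ee_pos: [0.4792, 0.1102, 0.0064]
tcp_rot: [-1.133, 1.302, -1.297]
contact_force: [0.5, -0.5, -0.1]
gripper_width: 0.151
```

Run:
```python
from h import *
st()
```

```text
t 4.47 z 0.0064 py 107.5 px 5.5 f along 0.45 [ 0.5 -0.5 -0.1] R0 [-0.126  0.008  0.992]
```

Call:
{"api": "step_arm", "payload": {"steps": [[0.3,0,0,0.005],[0.3,0,0,0.005],[0.3,0,0,0],[0.3,0,0,0],[0.3,0,0,0],[0.3,0,0,0],[0.3,0,0,0],[0.3,0,0,0],[0.3,0,0,0],[0.3,0,0,0]]}}

```text
time_s: 5.3
ee_pos: [0.4782, 0.0879, 0.0072]
tcp_rot: [-1.119, 1.305, -1.296]
contact_force: [2.4, 20.6, -1.6]
gripper_width: 0.152
```

Run:
```python
from h import *
st()
a=snap('scene','scene4');b=snap('side','side4');st()
cv2.imwrite('pics/c4.png',np.vstack([cv2.resize(s['img'][y:y+75,x:x+200],None,fx=4,fy=4,interpolation=cv2.INTER_CUBIC) for s,x,y in((a,250,205),(b,240,205))]))
```

```text
t 5.3 z 0.0072 py 85.2 px 7.6 f along -20.69 [ 2.4 20.6 -1.6] R0 [-0.131  0.015  0.991]
t 5.4 z 0.0072 py 85.0 px 7.6 f along -17.1 [ 0.7 17.2 -2.7] R0 [-0.131  0.015  0.991]
```

View pics/c4.png

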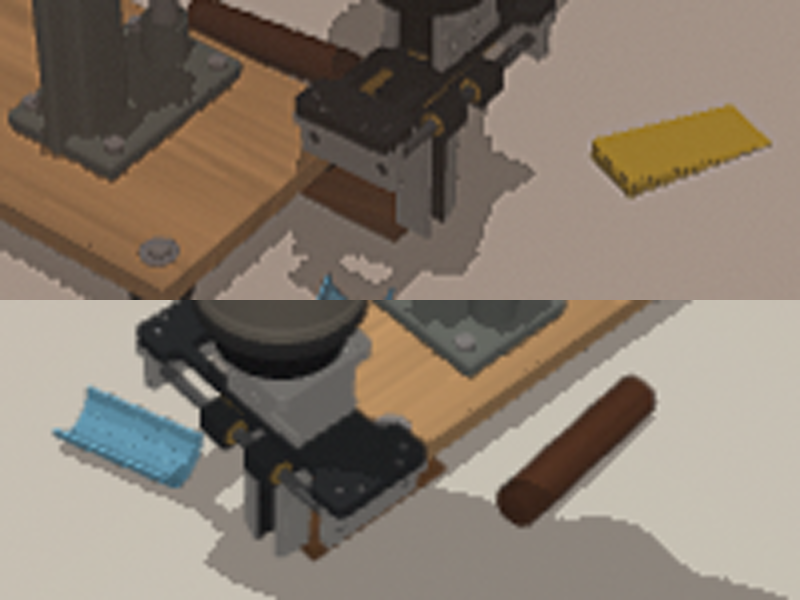

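Force rose to about 17–20 N at the expected travel (heel about 77 mm outside the foot axis), so it looks snug. I'll back off and check.

Call:
{"api": "step_arm", "payload": {"steps": [[-0.2,0,0,0],[-0.5,0,0,0],[-1.0,0,0,0],[-2.0,0,0,0],[-2.5,0,0,0],[-2.5,-0.5,0,0],[-2.0,-1,0,0],[-1.0,-2,0,0],[0,-2,0,0],[0,-2,0,0]]}}

```text
time_s: 6.23
ee_pos: [0.489, 0.2066, 0.0822]
tcp_rot: [-1.131, 1.311, -1.301]
contact_force: [-0.7, -0.1, -0.4]
gripper_width: 0.149
```

Run:
```python
from h import *
st()
a=snap('scene','scene5');b=snap('side','side5')
cv2.imwrite('pics/c5a.png',cv2.resize(a['img'][200:320,200:400],None,fx=4,fy=4,interpolation=cv2.INTER_CUBIC))
cv2.imwrite('pics/c5b.png',cv2.resize(b['img'][170:290,240:440],None,fx=4,fy=4,interpolation=cv2.INTER_CUBIC))
```

```text
t 6.23 z 0.0822 py 204.3 px 2.1 f along 0.19 [-0.7 -0.1 -0.4] R0 [-0.135  0.004  0.991]
```

View pics/c5a.png

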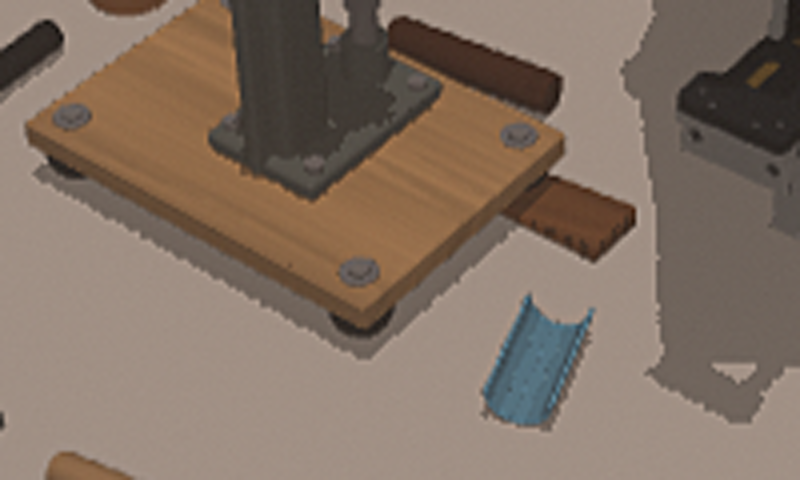

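View pics/c5b.png

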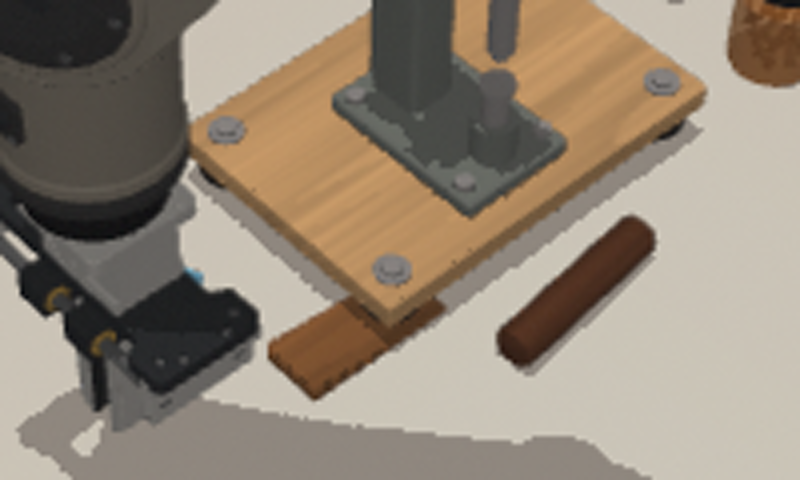

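The wedge is under the foot, with its heel outside the board. I'll fit the board-top plane before and after to check level, and measure the heel distance.

```bash
cat > lvl.py <<'E'
from h import *
def board(s):
    Z=s['z_map'];v,u=np.mgrid[0:480,0:640]
    d=np.stack([(u-s['cx'])/s['fx'],(v-s['cy'])/s['fy'],np.ones_like(Z)],-1)*Z[...,None]
    R=cv2.Rodrigues(np.array(s['rotation'],float))[0]
    return d@R.T+np.array(s['eye'])
def fit(s,tag):
    W=board(s);h=cv2.cvtColor(s['img'],cv2.COLOR_BGR2HSV)
    wood=(h[...,0]>8)&(h[...,0]<20)&(h[...,1]>80)
    C=F+.078*X-.120*Y
    d=W[...,:2]-C;px=d@X;py=d@Y
    m=wood&(abs(px)<.092)&(abs(py)<.134)&(W[...,2]>.03)&(W[...,2]<.06)
    cnt=m&(abs(px)<.3)
    P=np.c_[px[m],py[m],np.ones(m.sum())];z=W[...,2][m]
    k=np.ones(len(z),bool)
    for _ in range(5):
        c=np.linalg.lstsq(P[k],z[k],rcond=None)[0];r=z-P@c;k=abs(r)<2*r[k].std()+1e-4
    # counter plane around board
    t=(h[...,1]<60)&(abs(W[...,2])<.02)&(abs(px)<.3)&(abs(py)<.35)&(Z_ok(s))
    Q=np.c_[px[t],py[t],np.ones(t.sum())];g=np.linalg.lstsq(Q,W[...,2][t],rcond=None)[0]
    print(tag,m.sum(),'slope x,y',c[:2].round(4),'z0',c[2].round(4),'counter',g.round(4),'rel',(c[:2]-g[:2]).round(4))
def Z_ok(s): return s['z_map']>0
E
python3 - <<'E'
from lvl import *
a=load('scene5');b=load('side5')
for f in('scene0','side0','scene3','scene5','side5'): fit(load(f),f)
P=lambda u,v:(200+u/4,200+v/4)
Q=lambda u,v:(240+u/4,170+v/4)
def tri(p,q):
    d1=ray(a,*p);d2=ray(b,*q);e1=np.array(a['eye']);e2=np.array(b['eye'])
    t=np.linalg.lstsq(np.c_[d1,-d2],e2-e1,rcond=None)[0]
    m=(e1+t[0]*d1+e2+t[1]*d2)/2; return m
S=tri(P(518,134),Q(391,268));L=tri(P(358,271),Q(226,129))
print('short',S,'farleft',L)
h1=tri(P(594,262),Q(270,352));h2=tri(P(635,222),Q(317,400))
print('heel',h1,h2)
# plane-based heel
for s,p in((a,P(594,262)),(a,P(635,222)),(b,Q(317,400))):
    w=onplane(s,*p,0.0);d=w[:2]-F;print(w, d@X*1000,d@Y*1000)
print('short rel F',(S[:2]-F)@X*1000,(S[:2]-F)@Y*1000)
E
```

```text
scene0 2640 slope x,y [ 0.0374 -0.0231] z0 0.0439 counter [ 0.0022 -0.001  -0.0011] rel [ 0.0353 -0.0221]
side0 3243 slope x,y [ 0.0354 -0.0244] z0 0.0448 counter [-0.0001 -0.0002 -0.0005] rel [ 0.0355 -0.0242]
scene3 3059 slope x,y [ 0.0348 -0.0235] z0 0.044 counter [ 0.0021 -0.0009 -0.0011] rel [ 0.0326 -0.0226]
scene5 3061 slope x,y [-0.0004 -0.0003] z0 0.0444 counter [ 0.0023 -0.0011 -0.0011] rel [-0.0027  0.0008]
side5 3227 slope x,y [-0.0017  0.0012] z0 0.0448 counter [-0.0002 -0.0001 -0.0005] rel [-0.0015  0.0013]
short [0.45983485 0.00119112 0.04427625] farleft [ 0.61442797 -0.02019183  0.04340527]
heel [ 0.49648368  0.07421418 -0.00110331] [ 0.45126978  0.08094425 -0.00194076]
[0.49859524 0.07712985 0.        ] 29.268797333275057 77.3644176418222
[0.45342358 0.08238594 0.        ] -16.193816904995977 76.3820526603993
[0.4504115  0.08151855 0.        ] -19.05845411082946 75.11024405670273
short rel F 1.2802336970271686 -3.163069257610705
```

Level to about 0.002 rad (it was 0.042 before), heel about 76 mm outside the foot axis, so it is snug. Next I'll bring the shut fingers around the far side to the opposite corner, staying high.

Call:
{"api": "step_arm", "payload": {"steps": [[0,-3,1,0],[0,-3.5,2,0],[0,-3.5,2,0],[0,-3.5,2,0],[0,-2.5,3,0],[0,-1,3,0],[0,0,3,0],[1,0,3,0],[2,0,3,0],[3,0,2,0]], "gripper": 1}}

```text
time_s: 7.17
ee_pos: [0.7227, 0.1192, 0.2587]
tcp_rot: [-1.139, 1.304, -1.294]
contact_force: [0.6, 0.2, -0.8]
gripper_width: 0.002
```

Run:
```python
from lvl import *
st(); print(manip.observe()['ee_pos'])
for f in('scene0','side0','side5'):
    W=board(load(f));C=F+.078*X-.120*Y;d=W[...,:2]-C;px=d@X;py=d@Y
    m=(abs(px)<.1)&(abs(py)<.15)&(W[...,2]>.07)&(W[...,2]<.41)
    for lo in np.arange(.07,.41,.04):
        k=m&(W[...,2]>=lo)&(W[...,2]<lo+.04)
        if k.sum()>5: print(f,round(lo,2),k.sum(),'px',np.percentile(px[k],[2,98]).round(3),'py',np.percentile(py[k],[2,98]).round(3))
```

```text
t 7.17 z 0.2587 py 149.8 px 245.4 f along -0.23 [ 0.6  0.2 -0.8] R0 [-0.124  0.002  0.992]
[0.72265707 0.11924712 0.2586534 ]
scene0 0.07 213 px [-0.065  0.045] py [0.018 0.034]
scene0 0.11 145 px [-0.057  0.039] py [0.022 0.036]
scene0 0.15 82 px [-0.003  0.037] py [0.029 0.037]
scene0 0.19 134 px [0.034 0.093] py [0.015 0.149]
scene0 0.23 230 px [-0.08   0.093] py [-0.002  0.149]
scene0 0.27 128 px [-0.074  0.093] py [0.029 0.149]
scene0 0.31 85 px [-0.079  0.089] py [0.021 0.15 ]
side0 0.07 362 px [-0.073  0.047] py [0.002 0.034]
side0 0.11 313 px [-0.068  0.048] py [0.002 0.035]
side0 0.15 317 px [-0.071  0.034] py [0.005 0.037]
side0 0.19 234 px [-0.082  0.084] py [0.011 0.149]
side0 0.23 817 px [-0.085  0.082] py [0.005 0.148]
side0 0.27 727 px [-0.081  0.073] py [0.002 0.142]
side0 0.31 702 px [-0.082  0.097] py [0.008 0.149]
side0 0.35 368 px [-0.008  0.099] py [0.054 0.149]
side0 0.39 33 px [0.095 0.1  ] py [0.115 0.149]
side5 0.07 367 px [-0.07   0.039] py [-0.001  0.032]
side5 0.11 319 px [-0.065  0.051] py [0.    0.033]
side5 0.15 346 px [-0.064  0.053] py [0.    0.033]
side5 0.19 198 px [-0.072  0.038] py [0.006 0.032]
side5 0.23 621 px [-0.076  0.033] py [-0.003  0.064]
side5 0.27 671 px [-0.073  0.018] py [-0.005  0.056]
side5 0.31 163 px [-0.073 -0.039] py [-0.004  0.03 ]
```

Run:
```python
from lvl import *
W=board(load('scene0'))
for u,v in((60,215),(80,230),(105,230),(125,240),(155,250),(180,300),(160,275)): print(u,v,W[v,u].round(3))
```

```text
60 215 [ 0.862 -0.445  0.21 ]
80 230 [ 0.865 -0.386  0.194]
105 230 [ 0.848 -0.325  0.206]
125 240 [ 0.697 -0.481 -0.001]
155 250 [ 0.83  -0.208  0.186]
180 300 [ 0.803 -0.201  0.014]
160 275 [ 0.836 -0.205  0.12 ]
```

Call:
{"api": "step_arm", "payload": {"steps": [[2,0,0,0],[3.9,0,0,0],[3.9,0,0,0],[3.9,0,0,0],[3.9,0,0,0],[3.9,0,0,0],[3.9,0,0,0],[3.9,0,-0.5,0],[3.9,0,-1,0],[3.0,0,-1.5,0]]}}

```text
time_s: 8.0
ee_pos: [0.6464, -0.2497, 0.2425]
tcp_rot: [-1.154, 1.313, -1.293]
contact_force: [0.9, -0.2, -1.1]
gripper_width: 0.002
```

Run:
```python
from lvl import *
st(); print(manip.observe()['ee_pos'])
```

```text
t 8.0 z 0.2425 py -226.1 px 220.4 f along 0.1 [ 0.9 -0.2 -1.1] R0 [-0.126 -0.013  0.992]
[ 0.64638869 -0.24967216  0.24249298]
```

Call:
{"api": "step_arm", "payload": {"steps": [[0.3,0,-1.0,0],[0.3,0,-1.5,0],[0.2,0,-1.5,0],[0.2,0.5,-1,0],[0,1.0,-0.5,0],[0,1.5,0,0],[0,1.5,0,0],[0,1.5,0,0],[0,1,0,0],[0,0,0,0]]}}

```text
time_s: 8.83
ee_pos: [0.5773, -0.2628, 0.1638]
tcp_rot: [-1.157, 1.334, -1.307]
contact_force: [-0.5, 0.4, -0.2]
gripper_width: 0.003
```

Run:
```python
from lvl import *
st(); print(manip.observe()['ee_pos'])
a=snap('scene','scene6');b=snap('side','side6')
cv2.imwrite('pics/c6.png',np.hstack([cv2.resize(s['img'][y:y+200,x:x+200],None,fx=2,fy=2,interpolation=cv2.INTER_CUBIC) for s,x,y in((a,180,100),(b,280,60))]))
```

```text
t 8.83 z 0.1638 py -248.6 px 153.8 f along -0.34 [-0.5  0.4 -0.2] R0 [-0.146 -0.025  0.989]
[ 0.57725405 -0.26279639  0.16382067]
```

View pics/c6.png

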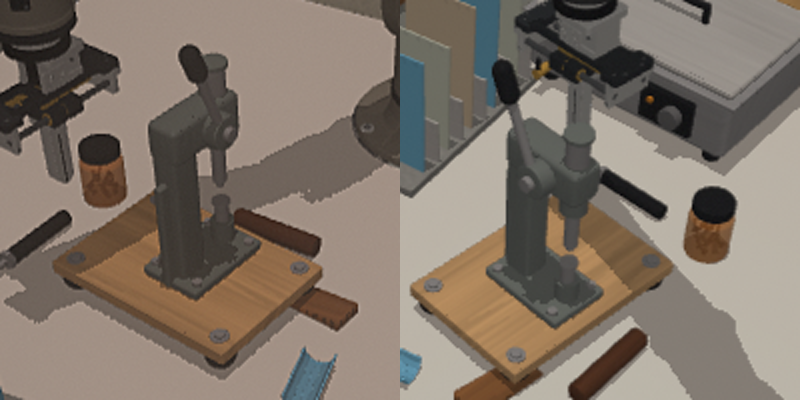

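Run:
```python
from lvl import *
a=load('scene6');w=pt(a,218.5,229);v=onplane(a,218.5,229,.05)
for q in(w,v):print(q,(q[:2]-F)@X,(q[:2]-F)@Y)
```

```text
[ 0.58428528 -0.25351472  0.04638568] 0.15944308965784346 -0.2383994961891166
[ 0.58753813 -0.25041752  0.05      ] 0.1622407227195741 -0.23488607772430162
```

Call:
{"api": "step_arm", "payload": {"steps": [[-0.2,1.2,0.2,0],[-0.2,1.5,0.2,0],[-0.2,1.5,0.1,0],[0,1.5,0,0],[0,1.3,0,0],[0,1.0,0,0],[0,0.8,0,0],[0,0.5,0,0],[0,0,0,0],[0,0,0,0]]}}

```text
time_s: 9.77
ee_pos: [0.5876, -0.2581, 0.0712]
tcp_rot: [-1.151, 1.324, -1.314]
contact_force: [0.3, -0.1, -0.5]
gripper_width: 0.006
```

Run:
```python
from lvl import *
st(); print(manip.observe()['ee_pos'])
```

```text
t 9.77 z 0.0712 py -242.5 px 163.4 f along 0.11 [ 0.3 -0.1 -0.5] R0 [-0.146 -0.014  0.989]
[ 0.58763319 -0.25808755  0.07123643]
```

Call:
{"api": "step_arm", "payload": {"steps": [[0,0.5,-0.1,0],[0,0.5,-0.1,0],[0,0.4,0,0],[0,0.2,0,0],[0,0.2,0,0],[0,0.2,0,0],[0,0.2,0,0],[0,0.2,0,0],[0,0.2,0,0],[0,0.2,0,0]]}}

```text
time_s: 10.6
ee_pos: [0.5868, -0.2588, 0.0452]
tcp_rot: [-1.148, 1.321, -1.317]
contact_force: [-18.3, 8.8, 56.6]
gripper_width: 0.005
```

Run:
```python
from lvl import *
st(); print(manip.observe()['ee_pos'])
```

```text
t 10.6 z 0.0452 py -243.3 px 162.7 f along -6.18 [-18.3   8.8  56.6] R0 [-0.146 -0.01   0.989]
[ 0.58681759 -0.25881747  0.04518722]
```

That was 57 N, firmer than needed. I'll ease off to a light hold.

Call:
{"api": "step_arm", "payload": {"steps": [[0,0.1,0,0],[0,0.07,0,0],[0,0.07,0,0],[0,0.07,0,0],[0,0.07,0,0],[0,0.07,0,0],[0,0.07,0,0],[0,0.07,0,0],[0,0.07,0,0],[0,0.07,0,0]]}}

```text
time_s: 11.43
ee_pos: [0.5867, -0.2587, 0.0458]
tcp_rot: [-1.145, 1.321, -1.317]
contact_force: [-4.7, 1.5, 12.5]
gripper_width: 0.003
```

Run:
```python
from lvl import *
st()
b=snap('side','side7'); fit(b,'pressed'); st()
```

```text
t 11.43 z 0.0458 py -243.2 px 162.5 f along -0.85 [-4.7  1.5 12.5] R0 [-0.147 -0.008  0.989]
pressed 3216 slope x,y [-0.0009  0.0009] z0 0.0449 counter [ 0.0004 -0.0005 -0.0004] rel [-0.0013  0.0014]
t 11.48 z 0.0458 py -243.2 px 162.5 f along -1.18 [-3.9  1.7 12.5] R0 [-0.147 -0.008  0.989]
```

Holding 12.5 N on the corner, the board stays level. Now I'll lift straight up and away.

Call:
{"api": "step_arm", "payload": {"steps": [[0,-0.2,0,0],[0,-0.5,0,0],[0,-1.0,0,0],[0,-2,0,0],[0,-2.5,0,0],[0,-2.5,0,0],[0,-2.5,0,0],[0,-2,0,0],[0,0,0,0],[0,0,0,0]]}}

```text
time_s: 12.32
ee_pos: [0.5875, -0.2582, 0.1888]
tcp_rot: [-1.144, 1.32, -1.319]
contact_force: [0.2, 0.6, -0.7]
gripper_width: 0.006
```

Run:
```python
from lvl import *
st()
a=snap('scene','scene8');b=snap('side','side8'); fit(a,'scene');fit(b,'side')
cv2.imwrite('pics/c8a.png',cv2.resize(a['img'][200:320,200:400],None,fx=4,fy=4,interpolation=cv2.INTER_CUBIC))
cv2.imwrite('pics/c8b.png',cv2.resize(b['img'][170:290,240:440],None,fx=4,fy=4,interpolation=cv2.INTER_CUBIC))
```

```text
t 12.32 z 0.1888 py -242.6 px 163.2 f along -0.63 [ 0.2  0.6 -0.7] R0 [-0.148 -0.007  0.989]
scene 3044 slope x,y [0.0001 0.0009] z0 0.0442 counter [ 0.0025 -0.001  -0.0011] rel [-0.0024  0.0019]
side 3201 slope x,y [-0.0012  0.0016] z0 0.0448 counter [ 0.0003 -0.0002 -0.0004] rel [-0.0014  0.0018]
```

View pics/c8a.png

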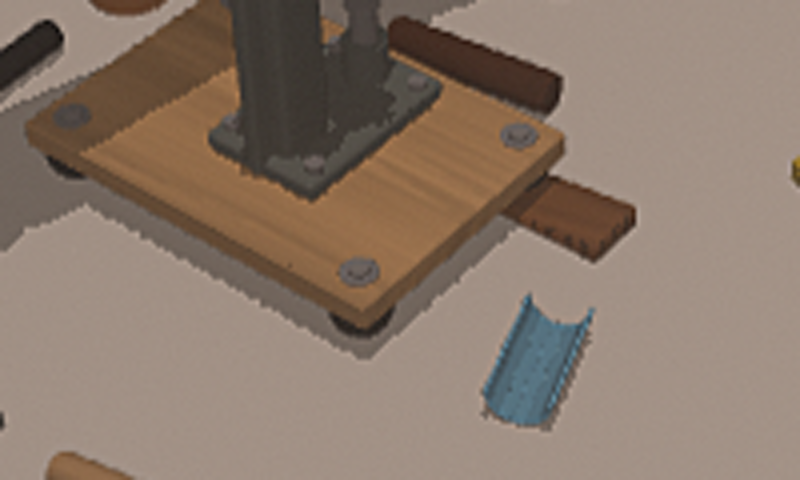

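View pics/c8b.png

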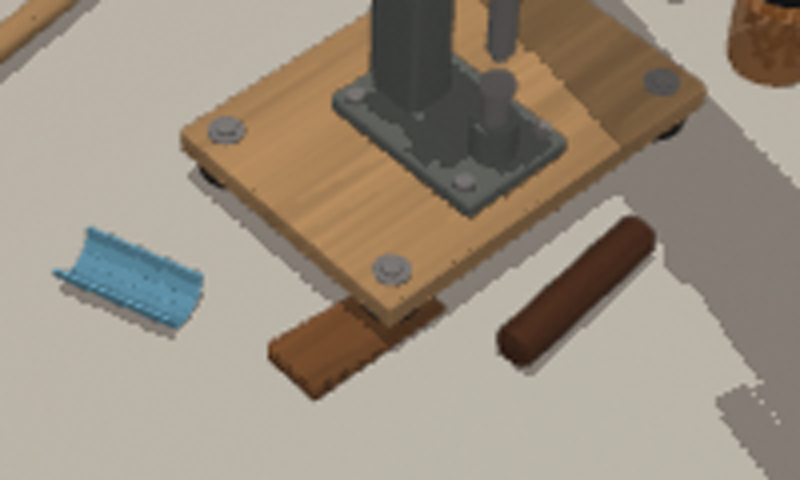

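Run:
```python
from h import *
st(); print(manip.job_done())
```

```text
t 12.42 z 0.1879 py -242.6 px 163.1 f along 0.34 [ 0.3 -0.4 -0.3] R0 [-0.148 -0.008  0.989]
the job is handed in; nothing more can be done
None
```

I pushed the brown wedge, thin end first, under the press's near-left foot, and the board now stands level. I then pressed the diagonally opposite corner, took the hand away and handed the job in at 12.4 s.

- **Fit of the wedge:** the push force rose to about 17–20 N at the end, at or just above the 8–17 N given for snug. The heel stands about 75–77 mm outside the foot axis (74–79 expected), so the thin edge is about 33 mm past it. The force the wedge carries cannot be read directly. I judge it firm from the push force and the travel.
- **Level:** plane fits of the board top show the tilt fell from about 0.042 rad to 0.002–0.003 rad. The two cameras differ by about 0.001 rad, mostly in their view of the counter.
- **Corner check:** I pressed within about 6 mm of the bolt. The first touch reached 57 N down and about 20 N sideways, firmer than I intended. I eased it to 12.5 N, and the board tilt stayed about 0.002 rad under that load.
- **After lifting off:** the wedge and board are unchanged in the images. The gutter and dowel, the bystanders close to the work, have not moved. I did not re-measure the other bystanders, and the arm went nowhere near contact with them. The wrist force reads about 0.

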